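# Wedge up the pump cover's rim under the drill

### The arm

A 6-joint arm with a two-finger parallel gripper is mounted at the origin on the work surface. World frame = base frame: x ahead of the robot, y to its left, z up, the work surface at z = 0. Lengths are in m, angles in degrees, forces in N, time in s.
With the tool pointing down it reaches from about 0.35 to 0.875 m from the base axis. Payload 4.2 kg.
Tool frame: the origin (TCP) lies midway between the tips of the shut fingers; the grasp point (between the pads) lies 19 mm behind it; z points along the fingers, y is the line along which they close (so a half turn about z gives the same grasp; the last joint's range is limited). The gripper opens to 87 mm and grips with 3 to 60 N. Pads are 19 mm wide; open, the fingers measure 117 mm over their backs; the gripper's body (75 mm by 190 mm) begins 51 mm behind the grasp point.
Start: joints at [83.285, 22.042, 0.453, 0, -68.411, -14.817], TCP at [0.229, 0.581, 0.223] pointing down, gripper open.
Joint ranges: [-179.83, 179.83], [-69.29, 118.12], [-61.27, 80.66], [-181.25, 117.63], [-171.15, -9.14], [-177.46, 177.46]. Speed limits (degrees/s): [159.86, 159.86, 180, 180, 180, 180].

### API

Orientations are given as [roll, pitch, yaw] about the fixed x, y, z axes, in that order (R = Rz(yaw) Ry(pitch) Rx(roll)).
In Python, from workcell import env gives the robot as it stands. The module is installed in compiled form; this text tells all that it offers. Calls block until the motion is done:
- env.goto(position, orientation): joint-space move of the TCP to a pose.
- env.move_straight(position, rotation=None, rate=0.15, force_limit=None): straight line of the TCP; rotation=None keeps the orientation; rate is the mean speed in m/s. With force_limit (N) it stops when the force on the tool has changed by that much, and returns True; else False.
- env.set_joints(angles): joint-space move.
- env.gripper_to(opening, grasp_force=None): opening from 0.0 (shut) to 1.0 (fully open); grasp_force is the grip in N (None keeps the last); returns when the fingers have stopped.
- env.dwell(seconds).
- env.inverse_kinematics(position, orientation): joint angles nearest the present ones, or None.
- env.read_state(): the state.
- env.grab_frame(name): name is "side" or "top" or "wrist"; returns a dict with "image" (480x640x3 uint8, blue, green, red), "fx", "fy", "cx", "cy" (pixels), "position" and "orientation" of the camera in the world. Camera axes: x right, y up, looking along -z (the intrinsics and any distortion apply to the point x, -y, -z); pixel columns grow to the right and rows downward; lengths in m; the calibration is good to about 2 mm. A picture is of the moment at which its call begins. There is no depth.
A pose or a line that the arm cannot do raises env.Unreachable and nothing moves.
- env.close_job(): hands the job in; it is judged then, once.
Trained networks look in a picture, given as the dict that the camera call returned (one of the last four; its "shot" number tells which), for a name from the list of things; names that differ only in an ending like _2 or _b are one class to them, and where a whole thing is asked for, a point or a joint stands for the part that bears it (a point fixed in the world has none). Each returns a list of dicts, best first, with "score" (0 to 1); they miss things now and then, are a little off and sometimes report something else, mostly with a low value. They report only what shows in the picture. A call takes as long as a camera call. They do not tell look-alikes from the thing itself.
- env.search_frame(picture, thing): "xyz" ([x, y, z] in m, in world coordinates, good to about 4 mm: the middle of the surface that is visible of it).
- env.trace(picture, thing): "mask" (480x640 bool, what is visible of it).
The state is a dict: "clock": time; "joint_positions": joint angles; "qvel": joint speeds; "joint_torque": joint torques, N m; "position": TCP position; "tool_rot": TCP orientation; "force": force on the tool from outside, world axes, zero at the start; "wrist_torque": the same for the moment, N m; "opening": opening from 0.0 (shut) to 1.0 (fully open); "finger_force": force on a finger pad.
Only numpy, scipy, OpenCV 4.12 (cv2) and the standard library are available. Lean on these libraries where they do the work, as an engineer would, in place of code of your own. Each camera call takes 0.05 s, during which the arm holds its last target. There are 200 camera calls.

### The job

Slide the white pump cover along the drill stand's base, without lifting it, until the cross marked near its rim lies right under the tip of the drill bit, and let go of it. Then back up the overhanging rim for drilling: push the wooden wedge, thin end first, flat along the base and in under the rim below the cross until the foot of the cover just lifts off the base on that side (a gap of about 2 mm), and finish while still holding the wedge there, with the wedge alone holding that side up. Do not bump the drill or shift the other things on the bench.

Things in the scene. Friction and masses are not known exactly. Their poses are not given: they have to be found in the camera images.
- stand: Fixed bench drill stand. Flat aluminium base plate 380 x 220 x 12 mm (its top is 12 mm above the bench). Origin: at bench level below the drill's axis; x axis points along the base to the column. The plate reaches 180 mm to -x, 200 mm to +x, 110 mm to each side. Column (26 mm thick, foot 60 mm across) at x = +158 mm; grey arm and head 165 to 245 mm, column up to 325 mm above the bench. Yaw within 7 degrees.
- drill: Slim black drill, 35 mm in diameter (50 mm at its clamp ring), upright in the stand's arm, its top 290 mm above the bench; fixed, must not be bumped. Origin on its axis at the top of the base plate. The 3 mm bit ends 32 mm above the base (14 mm above the cover's top face); the collet (16 mm wide) starts 62 mm and the drill's body 82 mm above the base.
- bit_tip (a point): Tip of the drill bit, pointing down, 44 mm above the bench.
- cover: Loose white plastic fuel-pump cover, about 0.28 kg, free to slide on the stand's base. Round flange 140 mm across, 6 mm thick, on a round foot 68 mm across, 12 mm high, centred at x = +16 mm: the -x rim overhangs the foot by 52 mm, its underside 12 mm above the base. Origin: below the flange's centre, at the foot's underside; z up. Starts 25 mm or more off its place, yaw -26 to +6 degrees from the stand's.
- nozzle (a point): Grip point on the cover's hose nozzle, a level pipe 16 mm thick on top of the cover, parallel to the cover's y axis: at x = +12, y = -115, z = 40 mm in the cover's frame (52 mm above the bench). The pipe runs from an upright stub at y = -40 mm to its open end at y = -135 mm; the flange's rim ends at y = -69 mm, so there is free space under the grip. Elsewhere on top: a plug socket at x = +30, y = +22 mm.
- cross (a point): Centre of the dark X (14 mm) marked on top of the cover's flange, at x = -58, y = 0, z = 18 mm in the cover's frame: 12 mm in from the rim's outermost point on that side.
- foot_edge (a point): Point of the foot's lower edge on the cross's side (x = -18, y = 0, z = 0 mm in the cover's frame); 12 mm above the bench while the cover lies flat. As the wedge lifts the rim on this side, the cover tips about the far edge of its foot (x = +50 mm) and this point rises 0.57 times as much as the rim.
- wedge: Loose wooden wedge, 0.09 kg, 145 mm long, 32 mm wide, flat below. Origin: mid-length, mid-width of its underside; x axis points to the thin end (8 mm thick, x = +72.5 mm). The top rises 1 in 5 over 110 mm to 30 mm, then a level tail 35 mm long (x = -37.5 to -72.5), 30 mm high, where it is gripped across its width. Lies on the bench left or right of the stand, thin end roughly away from the robot.
- wedge_nose (a point): Middle of the lower edge of the wedge's thin end. Pushed in along the base, the wedge first touches the rim when its thin end is 20 mm inside the rim's outermost edge; each further 10 mm raise the rim 2 mm and foot_edge about 1.1 mm; at 52 mm the thin end would strike the foot and shove the cover.
- block: Plain rectangular packing block of the same wood, 120 x 32 x 30 mm (level top), loose, on the other side of the stand from the wedge. Not used.
- float: Loose black sender float 64 x 34 x 22 mm with a thin wire arm, right of the stand. Not used.
- seal: Loose black rubber ring 100 mm across, 7 mm high, lying flat, right of the stand. Not used.
- spanner: Loose steel spanner, 130 mm long, lying between robot and stand. Not used.
- screwdriver: Loose screwdriver with black handle, 180 mm long, lying between robot and stand. Not used.
- jar: Loose closed jar, 52 mm across and 55 mm high, left of the stand. Not used.
- tray: Loose open steel tray 110 x 90 x 30 mm, left of the stand. Not used.
- coupling: Loose blue hose coupling, 26 mm across, 32 mm high, standing on the stand's base beside the column (about x = +150, y = +77 mm in the stand's frame). Not used.
Not all that is in view belongs to the job. Leave any pink or turquoise look-alike of the wedge alone.

How it is judged (in metres and radians):
On the way, in this order (a step that is already met when the one before it is completed fails the run):
1. the cover lies flat on the base with its cross under the tip of the bit (within 6 mm), let go of, and the wedge not yet touching it (horizontal distance between cross and bit_tip below 0.006 m and z of foot_edge in the frame of stand below 0.0128 m and contact force between each of wedge, the fingers and cover below 0.05 N and linear speed of cover below 0.01 m/s), for 0.2 s.
2. the wedge, held by the gripper, is under the rim and has lifted the foot's edge off the base (z of foot_edge in the frame of stand above 0.0128 m and contact force between wedge and cover above 0.2 N and contact force between the fingers and wedge above 1 N), for 0.1 s.
At the end, for the whole second after the job is handed in: Cross within 6 mm of the bit tip seen from above; foot edge on that side 0.8 to 3.5 mm off the base, far edge still on it; wedge flat on the base, in beneath the cross (within 18 mm of its middle line), alone carrying that side, still held; gripper clear of the cover; all at rest (all of step 2 and horizontal distance between cross and bit_tip below 0.006 m and z of foot_edge in the frame of stand below 0.0155 m and contact force between each of wedge, cover and stand above 0.2 N and contact force between each of the fingers, the arm, block and cover below 0.05 N and y of cross in the frame of wedge between -0.018 and 0.018 m and x of cross in the frame of wedge below 0.0725 m and angle between wedge's own z axis and vertical below 0.06 rad and linear speed of each of cover, wedge below 0.01 m/s); the arm keeps its last pose, push and grip.
It fails at once if the cover is lifted or tipped: the foot's edge on the cross's side more than 10 mm off the base (z of foot_edge in the frame of stand above 0.022 m).
It fails at once if the drill or its bit is bumped (more than 2 N) (contact force between drill and anything else above 2 N).
It fails at once if another thing on the bench is shifted by more than 30 mm (distance of any of block, float, seal, spanner, screwdriver, jar, tray, coupling from where it was at the start of the episode above 0.03 m).
It also fails if it takes over 67 s, if anything falls off the work surface, if the arm or the gripper's body presses on something with over 40 N, if the wrist force passes 120 N, or if a joint passes its speed limit or range.

## Working session

There is one attempt and no reset: what is moved stays moved. The work goes in short steps, each a Python script; the robot and the scene stay as the last script left them, time stands still between calls to the robot, and variables do not carry over. Pictures are saved under pics/ and viewed, at most 10 in all, crops included, and the job is handed in when it is done.

```bash
mkdir -p pics; cat > h.py <<'E'
import numpy as np, cv2
from scipy.spatial.transform import Rotation as R
from workcell import env
def cam(p):
    return np.array(p["position"]), R.from_euler("xyz",p["orientation"],degrees=True).as_matrix()
def pix(p,X):
    t,M=cam(p); c=M.T@(np.array(X,float)-t)
    return p["cx"]+p["fx"]*c[0]/-c[2], p["cy"]-p["fy"]*c[1]/-c[2]
def ray(p,u,v,z):
    t,M=cam(p); d=M@np.array([(u-p["cx"])/p["fx"],-(v-p["cy"])/p["fy"],-1]); return t+d*(z-t[2])/d[2]
E
python3 - <<'E'
from h import *
for n in ("top","side"):
    p=env.grab_frame(n); cv2.imwrite(f"pics/{n}0.png",p["image"])
    print(n,{k:v for k,v in p.items() if k!="image"})
    for th in ["stand","drill","bit_tip","cover","nozzle","cross","wedge","wedge_nose","block","coupling"]:
        print(th,[(np.round(d["xyz"],3).tolist(),round(d["score"],2)) for d in env.search_frame(p,th)[:3]])
print(env.read_state())
E
```

```text
top {'fx': 593.6200009903021, 'fy': 593.6200009903021, 'cx': 319.0349196535088, 'cy': 248.04358517108312, 'position': array([0.32245179, 0.01463455, 1.27893896]), 'orientation': array([  8.91106605,  -0.38994474, -88.41912587]), 'shot': 1}
stand [([0.576, -0.012, 0.01], 0.9), ([0.453, -0.286, 0.028], 0.43)]
drill [([0.574, -0.016, 0.253], 0.69)]
bit_tip [([0.579, -0.017, 0.257], 0.85), ([0.597, -0.053, 0.027], 0.72)]
cover [([0.602, -0.055, 0.027], 0.94), ([0.631, -0.301, 0.016], 0.37)]
nozzle [([0.599, -0.055, 0.029], 0.94)]
cross [([0.601, -0.051, 0.03], 0.72)]
wedge [([0.489, 0.294, 0.022], 0.97), ([0.465, 0.43, 0.02], 0.97), ([0.254, 0.311, 0.026], 0.65)]
wedge_nose [([0.494, 0.293, 0.022], 0.85), ([0.463, 0.432, 0.021], 0.82), ([0.255, 0.312, 0.026], 0.72)]
block [([0.456, -0.286, 0.031], 0.79)]
coupling [([0.739, 0.05, 0.039], 0.59)]
side {'fx': 558.7014404184329, 'fy': 558.7014404184329, 'cx': 320.117457723919, 'cy': 238.3577823828841, 'position': array([ 0.27339497, -0.71207406,  0.91778985]), 'orientation': array([ 41.13937788,  -1.1211528 , -16.88614594]), 'shot': 2}
stand 
[... 559 characters left out ...]
32], 0.7)]
{'clock': 1.1, 'joint_positions': array([ 8.32838328e+01,  2.20416788e+01,  4.52942398e-01, -1.08782160e-03,
       -6.84130249e+01, -1.48171173e+01]), 'qvel': array([-0.00078038, -0.04659653, -0.0099432 , -0.02895556,  0.01881936,
       -0.06157157]), 'joint_torque': array([ 1.26491235e-03, -3.90481031e+01,  1.87622827e+01,  4.22425792e+00,
        1.54447305e-02, -3.37486949e-05]), 'position': array([0.22935933, 0.5813616 , 0.22254943]), 'tool_rot': array([ 1.79998039e+02,  5.27447600e-04, -2.15336848e+01]), 'force': array([ 0.75814944, -0.196987  ,  0.50817945]), 'wrist_torque': array([-0.02765184,  0.00126786, -0.06978227]), 'finger_force': 0.0, 'opening': 1.0007187560347324}
```

View pics/top0.png

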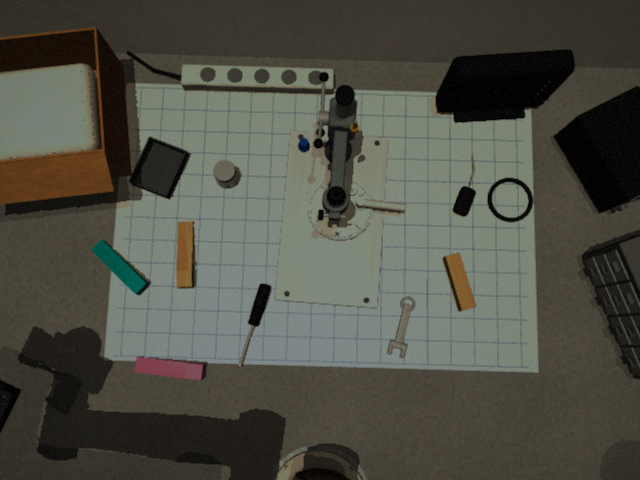

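View pics/side0.png

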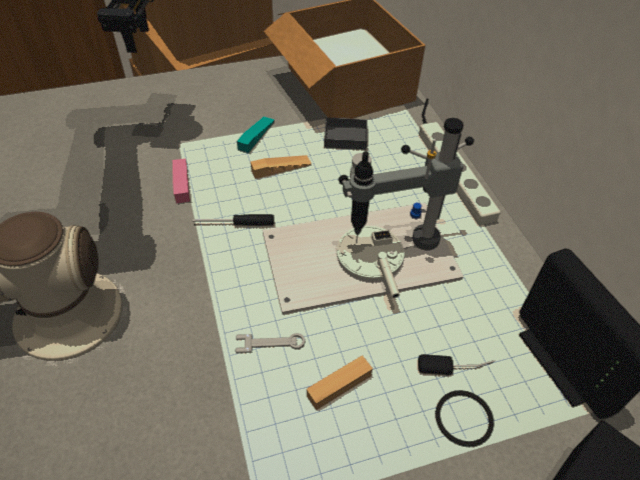

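Top view: the wooden wedge is at (185,255), tapering in the side view at (282,163). Look-alikes are teal (120,267), pink (169,369) and the plain block (459,281). The cross is at about (337,233) and the nozzle at (358..404, 207). I choose (185,255) and will check it in a crop.

```bash
python3 - <<'E'
import cv2,numpy as np
t=cv2.imread("pics/top0.png");s=cv2.imread("pics/side0.png")
g=lambda a:np.clip(255*(a/255.)**0.7,0,255).astype(np.uint8)
f=lambda a,k:cv2.resize(g(a),None,fx=k,fy=k,interpolation=cv2.INTER_CUBIC)
A=f(t[125:315,270:420],3)           # 450x570
B=f(t[215:295,165:205],3.5)           # 140x280
C=f(s[215:285,325:415],3.8)         # 342x266
c=np.zeros((590,800,3),np.uint8)
c[:570,:450]=A;c[:C.shape[0],455:455+C.shape[1]]=C;c[290:290+B.shape[0],460:460+B.shape[1]]=B
D=f(s[150:180,245:320],2.5); c[300:300+D.shape[0],610:610+D.shape[1]]=D
cv2.imwrite("pics/crop1.png",c)
E
```

```text
(no output)
```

View pics/crop1.png

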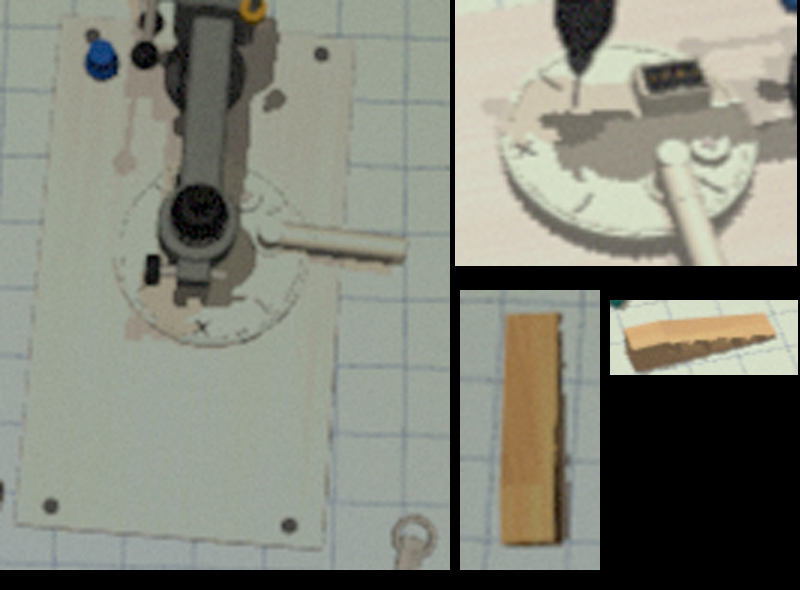

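The crop shows the plate corners, the cross at top pixel (337.7,233.7), and the bit tip at side pixel (356.8,242.4). The wedge tapers away from the robot, so the choice is confirmed.

```bash
python3 - <<'E'
from h import *
T=env.grab_frame("top");S=env.grab_frame("side")
a=lambda u,v,z:ray(T,270+u/3,125+v/3,z)
b=lambda u,v,z:ray(S,325+(u-455)/3.8,215+v/3.8,z)
w=lambda u,v,z:ray(T,165+(u-460)/3.5,215+(v-290)/3.5,z)
c=np.array([a(17,523,.012),a(322,549,.012),a(353,42,.012),a(62,17,.012)])
print("corners",c.round(4).tolist())
# rigid fit
m=np.array([[-.18,.11],[-.18,-.11],[.2,-.11],[.2,.11]])
Q=c[:,:2]; mc=m-m.mean(0);qc=Q-Q.mean(0)
th=np.arctan2((mc[:,0]*qc[:,1]-mc[:,1]*qc[:,0]).sum(),(mc*qc).sum())
Rm=np.array([[np.cos(th),-np.sin(th)],[np.sin(th),np.cos(th)]])
o=Q.mean(0)-Rm@m.mean(0); print("stand yaw",np.degrees(th),"origin",o,"res",(Q-(m@Rm.T+o)).round(4).tolist())
print("drilltop",a(200,210,.29))
print("bit side",b(576,104,.044)," cross top",a(203,326,.03),"cross side",b(523,148,.03))
n1,n2=a(275,237,.06),a(404,251,.06);d=n2-n1;print("nozzle",n1,n2,"cover yaw",np.degrees(np.arctan2(d[1],d[0]))+90)
print("flange L,R",a(115,255,.03),a(308,250,.03),"bottom",a(203,347,.03))
print("wedge tail L,R",w(500,543,.03),w(556,545,.03),"nose L,R",w(508,314,.008),w(560,314,.008))
E
```

```text
corners [[0.4081, 0.1008, 0.012], [0.3957, -0.1161, 0.012], [0.7713, -0.1345, 0.012], [0.7842, 0.082, 0.012]]
stand yaw -2.956127735828191 origin [ 0.57981488 -0.01641949] res [[0.0023, -0.0019], [0.0013, 0.0009], [-0.0026, 0.0021], [-0.0011, -0.0011]]
drilltop [ 0.57031872 -0.01543194  0.29      ]
bit side [ 0.58137266 -0.01785356  0.044     ]  cross top [ 0.5506892  -0.02742572  0.03      ] cross side [ 0.54812546 -0.02860078  0.03      ]
nozzle [ 0.61007119 -0.07546245  0.06      ] [ 0.60266263 -0.16604398  0.06      ] cover yaw -4.675749995986465
flange L,R [0.60058391 0.03683597 0.03      ] [ 0.60828451 -0.10152939  0.03      ] bottom [ 0.53551249 -0.02777073  0.03      ]
wedge tail L,R [0.42628449 0.30921821 0.03      ] [0.42602941 0.27553638 0.03      ] nose L,R [0.57086207 0.31868092 0.008     ] [0.57179829 0.28637144 0.008     ]
```

Estimates agree: bit at (0.580,-0.017), cross at (0.549,-0.028), cover yaw about -4.7° and wedge yaw about 4°. Next I approach the nozzle.

```bash
python3 - <<'E'
from h import *
env.goto([0.36,-0.15,0.36],[180,0,85]); print(env.read_state()["joint_positions"].round(0))
env.goto([0.606,-0.150,0.20],[180,0,85.5])
env.gripper_to(0.6,12)
p=env.grab_frame("wrist");cv2.imwrite("pics/w1.png",p["image"])
env.move_straight([0.606,-0.150,0.036]); s=env.read_state();print(s["position"],s["force"],s["clock"])
env.gripper_to(0.0,12)
s=env.read_state();print(s["position"],s["force"],s["finger_force"],s["opening"],s["clock"])
S=env.grab_frame("side");cv2.imwrite("pics/s1.png",S["image"])
g=S["image"][205:305,310:440];g=cv2.resize(g,None,fx=6,fy=6,interpolation=cv2.INTER_CUBIC)
cv2.imwrite("pics/s1c.png",np.clip(255*(g/255.)**.7,0,255).astype(np.uint8))
E
```

```text
[  2.  -6. -14.  -0. -82. 173.]
[ 0.60681579 -0.15003844  0.03701845] [ 0.8824342  0.3572085 -0.0378996] 7.2583
[ 0.60636982 -0.15004091  0.03611427] [1.2003147  0.03514184 1.19369676] 11.982268542051315 0.17509290040543632 7.975
```

View pics/s1c.png

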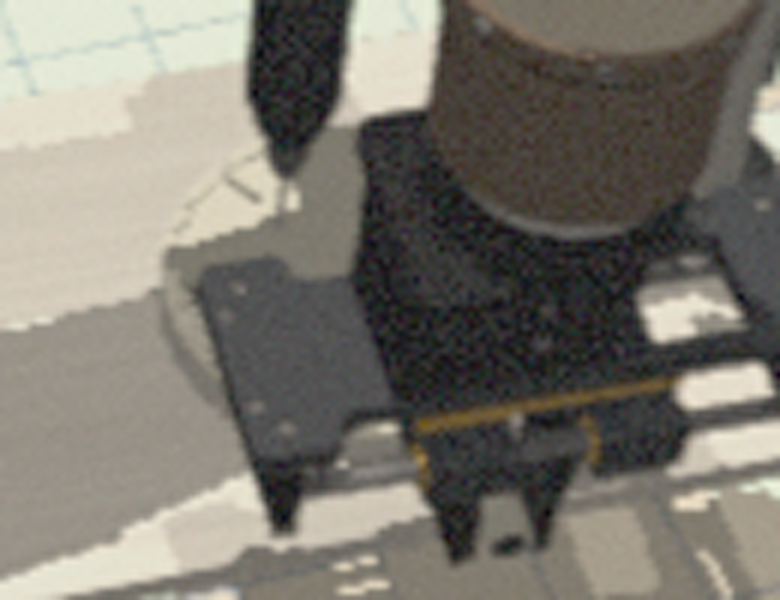

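The pipe is gripped (opening 15 mm), but the gripper hides the cross from the side. I'll track the cross in the top view by template, then slide.

```bash
python3 - <<'E'
from h import *
t0=cv2.imread("pics/top0.png")
T=env.grab_frame("top")
r=cv2.matchTemplate(T["image"][222:250,322:354],t0[228:243,330:347],cv2.TM_CCOEFF_NORMED)
_,v,_,l=cv2.minMaxLoc(r);du=l[0]+322-330;dv=l[1]+222-228
c=ray(T,337.7+du,233.7+dv,.03);print(v,du,dv,c)
g=np.array([.5803,-.0170])-c[:2] if v>.7 else np.array([.031,.011])
g+=np.array([.0005,0])
print(g)
s=env.read_state();q=s["position"]; z=q[2]
env.move_straight([q[0]+g[0],q[1]+g[1],z],rate=.03)
s=env.read_state();print(s["position"],s["force"])
env.gripper_to(0.45);q=env.read_state()["position"]
env.move_straight([q[0],q[1],.16])
env.move_straight([q[0]-.02,q[1]-.17,.2],rate=.25)
S=env.grab_frame("side");cv2.imwrite("pics/s2.png",S["image"])
print(env.read_state()["clock"])
g=S["image"][215:285,325:415];g=cv2.resize(g,None,fx=8,fy=8,interpolation=cv2.INTER_CUBIC)
cv2.imwrite("pics/s2c.png",np.clip(255*(g/255.)**.7,0,255).astype(np.uint8))
E
```

```text
0.3176479935646057 -8 -3 [ 0.55664617 -0.01023537  0.03      ]
[0.0315 0.011 ]
[ 0.63790281 -0.13883917  0.03602345] [-1.59928931  1.08269188  0.86969067]Traceback (most recent call last):
  File "<stdin>", line 15, in <module>
workcell.Unreachable: the arm cannot follow that straight line within its joint ranges
```

```bash
python3 - <<'E'
from h import *
q=env.read_state()["position"];print(q,env.read_state()["joint_positions"].round(1))
env.goto([.57,-.32,.26],[180,0,70])
S=env.grab_frame("side");cv2.imwrite("pics/s2.png",S["image"])
print(env.read_state()["clock"])
g=S["image"][215:285,325:415];g=cv2.resize(g,None,fx=8,fy=8,interpolation=cv2.INTER_CUBIC)
cv2.imwrite("pics/s2c.png",np.clip(255*(g/255.)**.7,0,255).astype(np.uint8))
E
```

```text
[ 0.63713431 -0.13898851  0.15883082] [  1.9  27.4  -0.4  -0.  -62.3 173.6]
11.975
```

View pics/s2c.png

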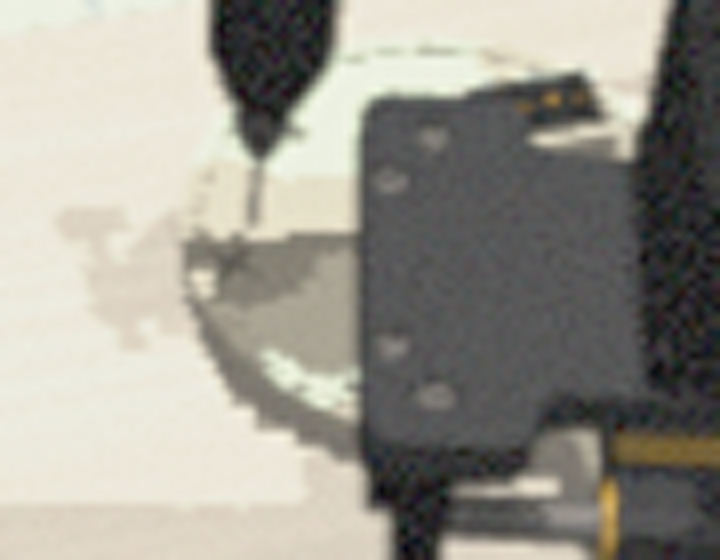

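```bash
python3 - <<'E'
from h import *
S=env.grab_frame("side");print(ray(S,356.75,242.75,.044),ray(S,354,246.9,.03))
print("expected cross px",np.array(pix(S,[*ray(S,356.75,242.75,.044)[:2],.03])))
st=env.read_state();print(st["joint_positions"].round(1))
env.goto([.42,-.2,.36],[180,0,30])
p=env.grab_frame("side");cv2.imwrite("pics/s3.png",p["image"]);print(env.read_state()["clock"])
g=p["image"];k=cv2.resize(g[215:275,325:405],None,fx=8,fy=8,interpolation=cv2.INTER_CUBIC)
k=np.clip(255*(k/255.)**.5,0,255).astype(np.uint8)
c=np.zeros((480,0,3),np.uint8)
f=cv2.resize(g,(160,120))
o=np.zeros((600,800,3),np.uint8);o[:480,:640]=k
b=cv2.resize(g[:480,0:640],(160,120));o[480:600,640:800]=b
cv2.imwrite("pics/s3c.png",o)
E
```

```text
[ 0.58084368 -0.01878448  0.044     ] [ 0.57645239 -0.01688743  0.03      ]
expected cross px [356.28717587 247.12635266]
[-15.   23.8   8.3  -0.  -74.7 175.2]
12.95
```

View pics/s3c.png

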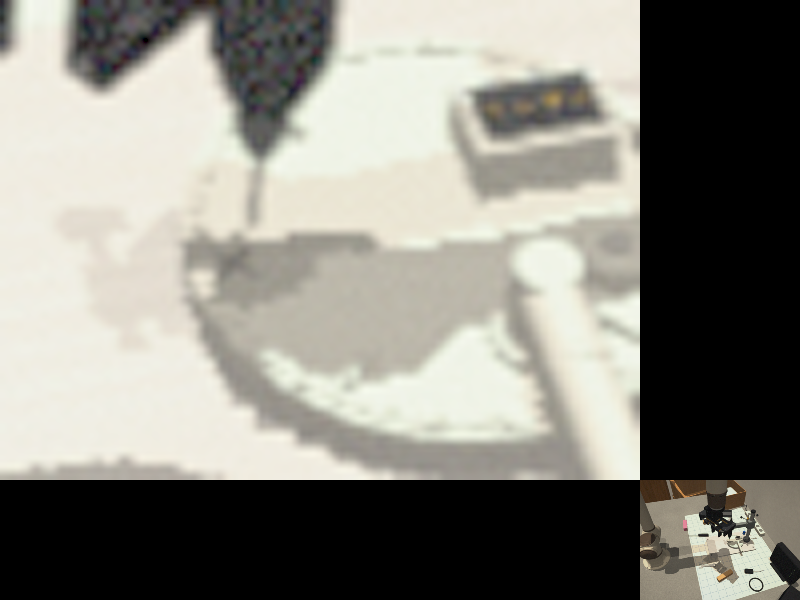

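The cover is now clear in the side view: the cross is at about (354.4,247.7) against (356.3,247.1) expected, so it is about 4 mm short in x. I'll verify with the wrist camera on the way.

```bash
python3 - <<'E'
from h import *
S=env.grab_frame("side");print(ray(S,354.4,247.75,.03))
env.goto([.40,-.03,.20],[180,-25,0]);print(env.read_state()["joint_positions"].round(1))
p=env.grab_frame("wrist");cv2.imwrite("pics/w2.png",p["image"])
print({k:v for k,v in p.items() if k!="image"}); print(pix(p,[.5808,-.0178,.044]),pix(p,[.5770,-.0185,.030]))
print(env.read_state()["clock"])
E
```

```text
[ 0.57649201 -0.01931123  0.03      ]
[ 26.1 -13.  -54.8  23.8 -27.5  44.7]
{'fx': 381.1045429650016, 'fy': 381.1045429650016, 'cx': 321.23857692374804, 'cy': 246.49901830097957, 'position': array([ 0.39625867, -0.02947005,  0.37553894]), 'orientation': array([ 1.04123396e+01,  2.39165688e-02, -8.99869698e+01]), 'shot': 12}
(np.float64(309.0562653777291), np.float64(117.58482987411406)) (np.float64(310.2053182907405), np.float64(128.5243288843356))
14.325
```

View pics/w2.png

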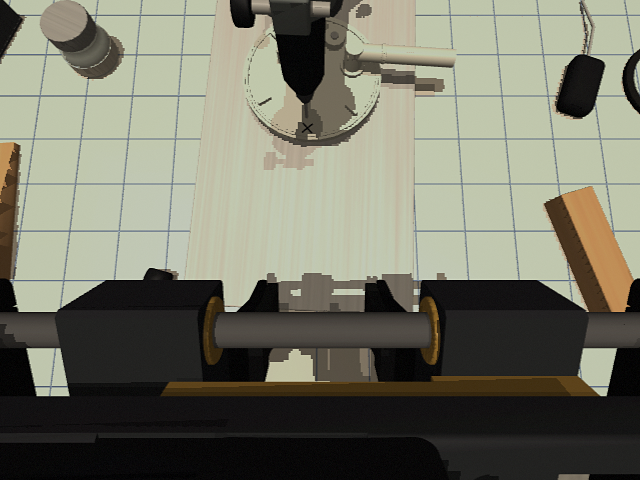

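The wrist view shows the bit tip at about (307,117) and the cross at about (307.5,128). I'll measure that at higher zoom in numbers while moving on to the wedge.

```bash
python3 - <<'E'
from h import *
p=env.grab_frame("wrist")
g=cv2.cvtColor(p["image"],cv2.COLOR_BGR2GRAY)
print(g[98:137:1,299:317])
print(pix(p,[.5808,-.0178,.030]))
d=env.search_frame(p,"cross");print(d[:2]); print(env.search_frame(p,"bit_tip")[:2])
for dx in (0,6,12):print(dx,ray(p,307.5,128+dx/12,.03),ray(p,307,117,.044))
E
```

```text
[[ 13  16  18  17  18  19  19  17  19  19  18  13  29  77 110 107 107 108]
 [  5  14  19  19  21  22  20  21  17  18  17  21  53  84 109 106 107 107]
 [121   8  11  17  18  20  17  17  16  18  18  63 114 110 108 107 106 107]
 [171 121   7  14  19  17  17  19  19  14  32  77 110 107 107 108 106 108]
 [176 171 121   2  10  16  18  14  14  24  54  86 109 107 106 108 107 106]
 [172 175 170 123  43  13  14  23  53  79  75  84 108 108 106 106 107 107]
 [172 173 175 184 168  47  45  51  66  76  74  82 109 107 106 107 106 106]
 [171 172 175 162  64  47  44  48  65  76  73  83 109 108 108 107 107 107]
 [171 173 156  63  68  55  45  45  57  76  72  84 108 108 106 107 106 107]
 [171 174 158  67  70  55  43  48  58  75  73  82 110 108 107 107 107 107]
 [172 174 158  68  71  56  44  48  57  77  74  84 111 110 109 108 108 107]
 [172 174 159  67  68  56  43  44  52  76  74  73  70  71  72  82 108 108]
 [172 175 158  66  73  63  44  45  53  76  74  74  74  72  72  83 110 109]
 [171 175 159  66  73  62  44  45  53  76  75  74  75  75  73  73  70  82]
 [171 174 158  67  72  61  44  44  55  76  75  74 
[... 1477 characters left out ...]
77  74  74  75  70  30  13  50  76  74  75  73]
 [ 74  75  72  62  77  75  75  73  73  72  75  67  40  60  73  73  75  73]
 [ 75  75  75  75  75  74  72  71  68  67  67  66  68  67  67  67  69  72]
 [ 70  72  71  74  75  74  72 113 186 183 182 183 183 183 183 185 166  70]
 [ 75  74  70  71  69  66  69  97 153 140 115 116 116 115 116 118 110  61]]
(np.float64(309.423534310889), np.float64(125.12956656330064))
[]
[{'xyz': [0.5657, -0.0188, 0.143], 'score': 0.56}]
0 [ 0.57776852 -0.01593485  0.03      ] [ 0.58161646 -0.01594386  0.044     ]
6 [ 0.5772412  -0.01593818  0.03      ] [ 0.58161646 -0.01594386  0.044     ]
12 [ 0.57671415 -0.01594151  0.03      ] [ 0.58161646 -0.01594386  0.044     ]
```

Cross is about 3 mm short of the bit, with y aligned. That meets step 1 and leaves room for a shove from the wedge. Now the wedge.

```bash
python3 - <<'E'
from h import *
O=[180,-12,4]
env.gripper_to(0.7,25)
env.goto([.444,.2935,.15],O)
print(env.read_state()["joint_positions"].round(1))
p=env.grab_frame("wrist");cv2.imwrite("pics/w3.png",p["image"])
env.move_straight([.444,.2935,.007],force_limit=6)
env.gripper_to(0.0,25)
s=env.read_state();print(s["position"],s["force"],s["finger_force"],s["opening"],s["clock"])
q=s["position"];env.move_straight([q[0],q[1],q[2]+.07])
env.dwell(.1)
p=env.grab_frame("side");cv2.imwrite("pics/s4.png",p["image"])
s=env.read_state();print(s["position"],s["tool_rot"],s["force"],s["finger_force"],s["opening"],s["clock"])
E
```

```text
[ 56.   12.2 -31.7  14.9 -39.6  26.9]
[0.44403999 0.29371365 0.00715205] [-0.66974576  1.00432253  0.33919811] 24.88818024052307 0.3651604723601189 18.6
[0.44364091 0.29294447 0.07617045] [179.89923874 -11.91956184   4.00531513] [-0.43119964 -0.45555257 -1.04216583] 24.887568592093885 0.36776811305654333 19.5667
```

View pics/s4.png

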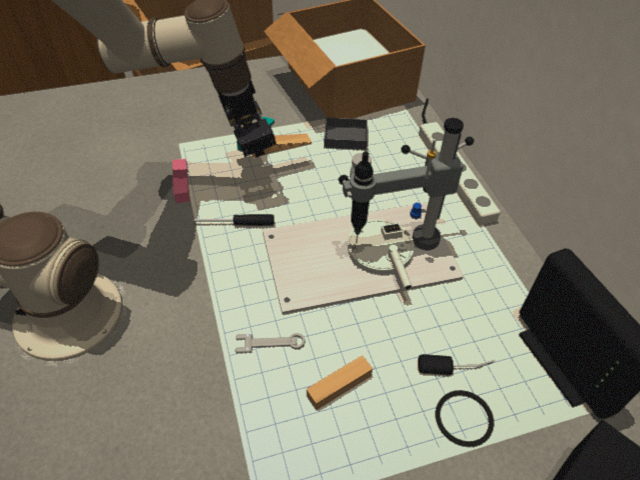

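The wedge is held level. I carry it in front of the cover, set it on the base and check the nose.

```bash
python3 - <<'E'
from h import *
O=[180,-12,-3.5]
env.goto([.385,.17,.10],[180,-12,-1])
env.goto([.400,-.006,.06],O); env.dwell(.2)
print(env.read_state()["position"],env.read_state()["joint_positions"].round(1))
hit=env.move_straight([.400,-.006,.0185],rate=.04,force_limit=4)
env.dwell(.2);s=env.read_state();print(hit,s["position"],s["tool_rot"],s["force"],s["clock"])
p=env.grab_frame("wrist");cv2.imwrite("pics/w4.png",p["image"])
g=p["image"][80:380,180:480];cv2.imwrite("pics/w4c.png",cv2.resize(g,None,fx=2,fy=2,interpolation=cv2.INTER_CUBIC))
print(pix(p,[.578,-.0165,.03]),pix(p,[.527,-.0138,.02]))
E
```

```text
[ 0.40087095 -0.00465775  0.06035554] [ 25.4   7.6 -58.8  24.2 -14.1  38.1]Traceback (most recent call last):
  File "<stdin>", line 6, in <module>
workcell.Unreachable: the arm cannot follow that straight line within its joint ranges
```

```bash
python3 - <<'E'
from h import *
for x in (.40,.41,.415,.42,.43,.44,.48):
  for z in (.0185,.04):
    r=env.inverse_kinematics([x,-.006,z],[180,-12,-3.5]);print(x,z,None if r is None else np.round(r,1))
E
```

```text
0.4 0.0185 None
0.4 0.04 None
0.41 0.0185 None
0.41 0.04 None
0.415 0.0185 None
0.415 0.04 None
0.42 0.0185 None
0.42 0.04 None
0.43 0.0185 None
0.43 0.04 None
0.44 0.0185 None
0.44 0.04 [ 21.4  13.6 -56.6  29.4 -10.3  36.6]
0.48 0.0185 None
0.48 0.04 [ 20.8  16.9 -48.8  20.4 -14.2  46.4]
```

```bash
python3 - <<'E'
from h import *
T=env.grab_frame("top")
for z in (.165,.2,.245): print(z,ray(T,270+193/3,125+303/3,z))
for P in (0,-2,-4,-6,-8):
  print(P,[ (x,None if (r:=env.inverse_kinematics([x,-.006,.0195],[180,P,-3.5])) is None else np.round(r,0)[[2,4]].tolist()) for x in (.385,.395,.405,.42,.45,.475)])
r=env.inverse_kinematics([.444,.2935,.0075],[180,-12,4]);print(r)
E
```

```text
0.165 [ 0.54071756 -0.0161723   0.165     ]
0.2 [ 0.53385965 -0.01520435  0.2       ]
0.245 [ 0.52504232 -0.01395984  0.245     ]
0 [(0.385, [-47.0, -27.0]), (0.395, [-45.0, -27.0]), (0.405, [-44.0, -28.0]), (0.42, [-42.0, -29.0]), (0.45, [-38.0, -31.0]), (0.475, [-34.0, -33.0])]
-2 [(0.385, [-49.0, -24.0]), (0.395, [-48.0, -24.0]), (0.405, [-46.0, -25.0]), (0.42, [-44.0, -26.0]), (0.45, [-40.0, -28.0]), (0.475, [-37.0, -29.0])]
-4 [(0.385, [-52.0, -20.0]), (0.395, [-50.0, -21.0]), (0.405, [-49.0, -21.0]), (0.42, [-47.0, -22.0]), (0.45, [-42.0, -24.0]), (0.475, [-39.0, -26.0])]
-6 [(0.385, [-55.0, -16.0]), (0.395, [-53.0, -17.0]), (0.405, [-52.0, -17.0]), (0.42, [-50.0, -18.0]), (0.45, [-45.0, -21.0]), (0.475, [-41.0, -23.0])]
-8 [(0.385, [-60.0, -10.0]), (0.395, [-58.0, -11.0]), (0.405, [-56.0, -12.0]), (0.42, [-53.0, -14.0]), (0.45, [-48.0, -17.0]), (0.475, [-44.0, -19.0])]
[ 51.30216486  24.15518675 -48.21721665  43.35474701 -12.86048594
   0.70051505]
```

Tilt 12° is out of reach at the base, so I set the wedge back on the bench and regrip it with 6° tilt nearer the tail end.

```bash
python3 - <<'E'
from h import *
env.goto([.385,.17,.10],[180,-12,-1])
env.set_joints([56.,12.2,-31.7,14.9,-39.6,26.9])
s=env.read_state();print(s["position"],s["tool_rot"])
env.move_straight([.444,.2935,.0075],rotation=[180,-12,4],force_limit=5)
env.dwell(.1);print(env.read_state()["position"],env.read_state()["tool_rot"])
env.gripper_to(0.7)
env.move_straight([.438,.2931,.050],rotation=[180,-6,4])
env.move_straight([.438,.2931,.007],force_limit=6)
env.gripper_to(0.0,25)
s=env.read_state();print(s["position"],s["force"],s["opening"],s["finger_force"])
q=s["position"];env.move_straight([q[0],q[1],.09])
O=[180,-6,-3.5]
env.goto([.385,.17,.10],[180,-6,-1])
env.goto([.400,-.0055,.06],O); env.dwell(.2)
hit=env.move_straight([.400,-.0055,.0187],rate=.04,force_limit=4)
env.dwell(.2);s=env.read_state();print(hit,s["position"],s["tool_rot"],s["force"],s["clock"])
p=env.grab_frame("wrist");cv2.imwrite("pics/w4.png",p["image"])
g=p["image"][80:380,180:480];cv2.imwrite("pics/w4c.png",cv2.resize(g,None,fx=2,fy=2,interpolation=cv2.INTER_CUBIC))
print(pix(p,[.578,-.0165,.03]),pix(p,[.533,-.0135,.020]))
E
```

```text
[0.44411981 0.29085369 0.148926  ] [179.90752428 -11.87599182   3.73919837]
[0.44318312 0.29208736 0.00708485] [179.83260671 -11.87726303   4.05959522]
[0.43807112 0.29314362 0.0073872 ] [-0.43581055 -0.846651    2.89872142] 0.3657630017573097 24.99816725961864
True [ 0.39962913 -0.00578478  0.01929669] [179.94526156  -5.92590056  -3.49665547] [-0.48595779  0.15090154  6.26865584] 30.1917
(np.float64(322.38075399053196), np.float64(-167.73888277501374)) (np.float64(321.600286396626), np.float64(-14.801321373825488))
```

View pics/w4c.png

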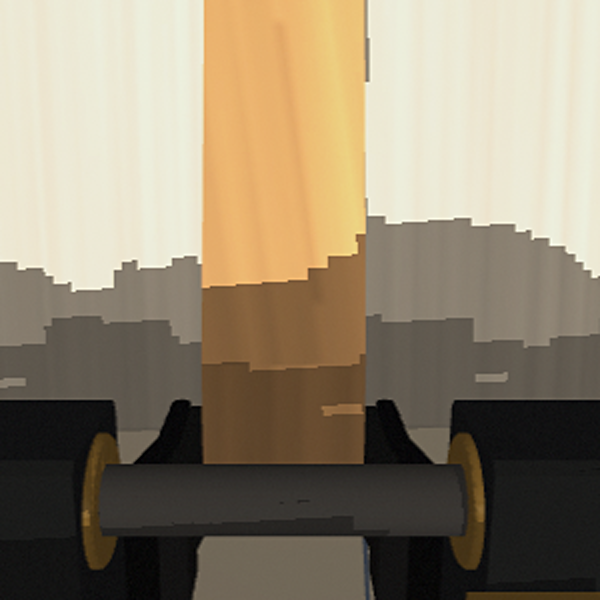

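The wedge lies flat on the base (z matches). I push it in.

```bash
cat >> h.py <<'E'
def zoom(n,x0=315,y0=215,w=100,h=70,k=8):
    p=env.grab_frame("side");cv2.imwrite(f"pics/{n}.png",p["image"])
    g=cv2.resize(p["image"][y0:y0+h,x0:x0+w],None,fx=k,fy=k,interpolation=cv2.INTER_CUBIC)
    cv2.imwrite(f"pics/{n}c.png",np.clip(255*(g/255.)**.6,0,255).astype(np.uint8)); return p
def shift(a,b,y0,y1,x0,x1,m=8):
    r=cv2.matchTemplate(b[y0-m:y1+m,x0-m:x1+m],a[y0:y1,x0:x1],cv2.TM_CCOEFF_NORMED)
    _,v,_,l=cv2.minMaxLoc(r);i,j=l[1],l[0]
    s=lambda q:(q[0]-q[2])/(2*(q[0]-2*q[1]+q[2])) 
    return round(v,2),round(j-m+s(r[i,j-1:j+2]),2),round(i-m+s(r[i-1:i+2,j]),2)
E
python3 - <<'E'
from h import *
a=zoom("s5")["image"]
ps=cv2.imread("pics/s3.png");print("before",shift(ps,a,224,240,380,402),shift(ps,a,243,252,349,360))
def go(x):
    q=[x,-.0055-(x-.4)*.0612,.0190]
    hit=env.move_straight(q,rate=.03,force_limit=15);env.dwell(.2)
    s=env.read_state();b=zoom(f"s5_{int(x*1000)}")["image"]
    print(x,hit,s["position"],s["force"].round(2),s["finger_force"],round(s["clock"],1),"plug",shift(a,b,224,240,380,402),"cross",shift(a,b,243,252,349,360))
for x in (.440,.460,.470):go(x)
E
```

```text
before (1.0, np.float32(-0.04), np.float32(0.01)) (1.0, np.float32(0.05), np.float32(-0.07))
0.44 True [ 0.40015236 -0.00635708  0.01928361] [-0.15 -0.47  3.2 ] 24.998875823803246 30.9 plug (1.0, np.float32(-0.04), np.float32(0.01)) cross (1.0, np.float32(0.04), np.float32(-0.08))
0.46 True [ 0.40071751 -0.00686076  0.01930204] [-0.12  0.61  2.01] 24.999523877631873 31.6 plug (1.0, np.float32(-0.04), np.float32(0.01)) cross (1.0, np.float32(0.04), np.float32(-0.08))
0.47 True [ 0.40517658 -0.00813132  0.01927237] [ 1.86 -1.17  2.77] 24.993107380578294 32.5 plug (1.0, np.float32(-0.04), np.float32(0.01)) cross (1.0, np.float32(0.03), np.float32(-0.09))
```

```bash
python3 - <<'E'
from h import *
a=cv2.imread("pics/s5.png")
def go(x,F=25,z=.0194,rate=.03):
    q=[x,-.0055-(x-.4)*.0612,z]
    hit=env.move_straight(q,rate=rate,force_limit=F);env.dwell(.2)
    s=env.read_state();b=zoom(f"s6_{int(x*1000)}")["image"]
    print(x,hit,s["position"],s["force"].round(2),s["finger_force"],round(s["clock"],1),"plug",shift(a,b,224,240,380,402),"cross",shift(a,b,243,252,349,360))
    return hit
for x in (.430,.450,.462):
    if go(x): break
E
```

```text
0.43 True [ 0.40815935 -0.00954491  0.01914002] [ 0.42 -0.98  3.19] 24.94814697540278 33.1 plug (1.0, np.float32(-0.04), np.float32(0.01)) cross (1.0, np.float32(0.05), np.float32(-0.09))
```

```bash
python3 - <<'E'
from h import *
s=cv2.imread("pics/s6_430.png")
o=cv2.resize(s[60:320,180:520],None,fx=2.3,fy=2.3,interpolation=cv2.INTER_CUBIC)
cv2.imwrite("pics/v10.png",np.clip(255*(o/255.)**.7,0,255).astype(np.uint8))
s=env.read_state();print(s["joint_positions"],s["joint_torque"],s["wrist_torque"])
E
```

```text
[ 23.73384465  16.36894534 -50.37910802   8.50816936 -19.26509686
  54.81042923] [ 3.07359947e-01 -2.29758543e+01  8.25050086e+00  1.54540244e+00
  1.13970938e-01 -2.25154456e-02] [-0.25906221 -0.05120057  0.0013766 ]
```

View pics/v10.png

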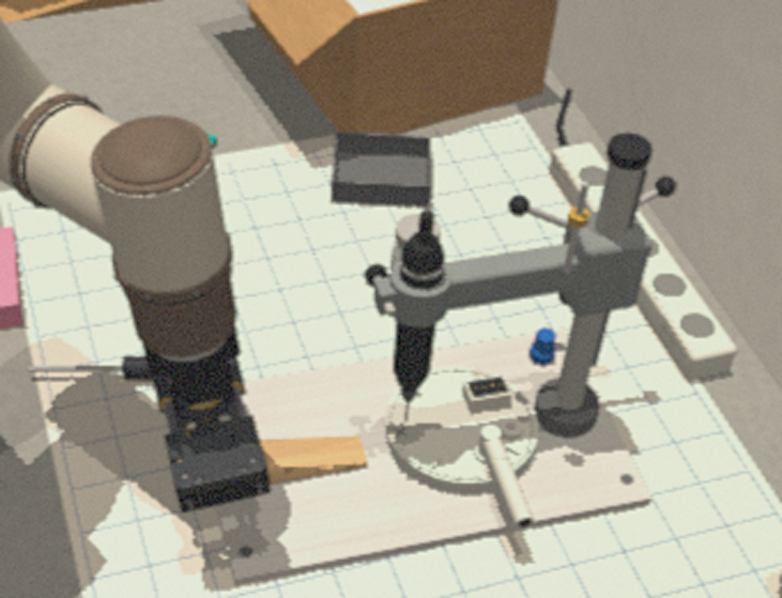

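Nothing obstructs: the nose is free, short of the rim, so the force spikes come from pressing on the base near the wrist singularity. I'll lift it 3 mm, advance with a fixed orientation, set it down again and go on.

```bash
cat >> h.py <<'E'
O=[180,-6,-3.5]
def L(x,z): return [x,-.0055-(x-.4)*.0612,z]
def rep(t,a=None):
    s=env.read_state();print(t,s["position"].round(4),s["tool_rot"].round(2),s["force"].round(1),round(s["finger_force"],1),round(s["clock"],1),s["joint_positions"].round(0))
    if a is not None:
        b=env.grab_frame("side")["image"];cv2.imwrite(f"pics/r{s['clock']:.2f}.png",b);print(" plug",shift(a,b,224,240,380,402),"cross",shift(a,b,243,252,349,360))
E
python3 - <<'E'
from h import *
rep("now")
q=env.read_state()["position"]
env.move_straight([q[0],q[1],.023],rotation=O,rate=.02);env.dwell(.1);rep("up")
env.move_straight(L(.425,.023),rotation=O,rate=.04);env.dwell(.2);rep("fwd")
h=env.move_straight(L(.425,.0192),rotation=O,rate=.01,force_limit=4);env.dwell(.2);rep(h,cv2.imread("pics/s5.png"))
E
```

```text
now [ 0.4081 -0.0095  0.0191] [179.42  -5.    -3.49] [ 0.9 -0.9  1.9] 24.9 33.2 [ 24.  16. -50.   9. -19.  55.]
up [ 0.4079 -0.0096  0.0229] [179.99  -5.98  -3.5 ] [-0.1  0.2 -0.9] 24.9 33.6 [ 24.  16. -51.   9. -18.  55.]
fwd [ 0.4247 -0.0072  0.023 ] [179.99  -5.98  -3.5 ] [ 0.1 -0.2 -1.4] 24.9 34.4 [ 23.  17. -49.   8. -20.  56.]
True [ 0.4249 -0.007   0.0192] [179.99  -5.99  -3.49] [-0.7  0.4  5.9] 24.9 35.0 [ 23.  17. -49.   8. -19.  56.]
 plug (1.0, np.float32(-0.04), np.float32(0.01)) cross (1.0, np.float32(0.05), np.float32(-0.08))
```

```bash
python3 - <<'E'
from h import *
a=cv2.imread("pics/s5.png")
for x in (.440,.455,.465):
    h=env.move_straight(L(x,.0195),rotation=O,rate=.02,force_limit=20);env.dwell(.2);rep((x,h),a)
    if h: break
E
```

```text
(0.44, False) [ 0.4399 -0.008   0.0194] [179.99  -5.99  -3.5 ] [-0.4  0.4 -1. ] 25.0 36.2 [ 22.  18. -47.   8. -20.  57.]
 plug (1.0, np.float32(-0.04), np.float32(0.01)) cross (1.0, np.float32(0.05), np.float32(-0.08))
(0.455, False) [ 0.4552 -0.0088  0.0196] [-179.99   -6.03   -3.49] [ 0.9  0.4 -1.4] 25.0 37.4 [ 21.  19. -44.   7. -21.  59.]
 plug (0.97, np.float32(0.28), np.float32(-0.12)) cross (0.9, np.float32(0.34), np.float32(-0.74))
(0.465, False) [ 0.4651 -0.0094  0.0196] [-179.99   -6.02   -3.49] [ 0.5  0.5 -1.3] 25.0 38.3 [ 21.  20. -43.   7. -22.  60.]
 plug (0.93, np.float32(0.59), np.float32(-0.21)) cross (0.96, np.float32(0.09), np.float32(-1.14))
```

```bash
cat >> h.py <<'E'
from scipy.optimize import least_squares
def fit(P,C):
    p=env.grab_frame("side");y=np.radians(-4.7);Z=np.array([[np.cos(y),-np.sin(y),0],[np.sin(y),np.cos(y),0],[0,0,1]])
    o=np.array([.578,-.0165,.012])-Z@[-.058,0,0]
    def prj(c,t,dx,dy):
        c=np.array(c)-[.05,0,0];c=R.from_euler("y",t).as_matrix()@c+[.05,0,0]
        return np.array(pix(p,o+Z@c+[dx,dy,0]))
    pts=[(.03,.022,.03),(-.058,0,.018)]
    f=lambda v:np.concatenate([prj(c,*v)-prj(c,0,0,0)-m for c,m in zip(pts,(P,C))])
    s=least_squares(f,[0,0,0],x_scale=[.01,.001,.001]);print("gap mm",s.x[0]*68,"dx,dy mm",s.x[1:]*1000,"res px",s.fun.round(2))
E
python3 - <<'E'
from h import *
fit((.63,-.22),(.04,-1.06))
a=cv2.imread("pics/s5.png")
h=env.move_straight(L(.469,.0192),rotation=O,rate=.02,force_limit=20);env.dwell(.2)
h=env.move_straight(L(.469,.0186),rotation=O,rate=.02,force_limit=8);env.dwell(.4);rep(h,a)
b=env.grab_frame("side")["image"]
f=lambda *k:np.array(shift(a,b,*k)[1:])
fit(f(224,240,380,402)-[-.04,.01],f(243,252,349,360)-[.05,-.08])
p=env.grab_frame("wrist");cv2.imwrite("pics/w7.png",p["image"])
E
```

```text
gap mm 2.3050184550770263 dx,dy mm [-0.36430645 -0.1819878 ] res px [-0.26  0.04  0.25 -0.02]
False [ 0.4687 -0.0099  0.019 ] [179.98  -5.98  -3.49] [-4.4 -0.8  6.8] 25.0 39.6 [ 20.  20. -42.   6. -22.  60.]
 plug (0.94, np.float32(0.58), np.float32(-0.19)) cross (0.96, np.float32(0.16), np.float32(-1.06))
gap mm 2.163862130713001 dx,dy mm [-0.24223744 -0.24367557] res px [-0.22  0.03  0.22 -0.02]
```

The gap measures about 2.2 mm, and the cover has stayed in place. The wedge is pressed flat on the base and still gripped, so I hand in.

```bash
python3 - <<'E'
from h import *
env.dwell(.3);rep("end");print(env.close_job())
E
```

```text
end [ 0.4687 -0.0099  0.019 ] [179.98  -5.98  -3.5 ] [-4.5 -0.8  6.2] 25.0 40.1 [ 20.  20. -42.   6. -22.  60.]
the job is handed in; nothing more can be done
None
```

I handed the job in at 40 s: the cross measures about 3–4 mm short of the bit tip (limit 6 mm), and the wedge, still gripped and pressed flat on the base, holds the foot edge up about 2.2 mm; no verdict was returned.

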